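# Seat a keyed specimen holder in an inspection stage by feel and clip it down

## Robot

A 6-joint arm with a two-finger parallel gripper is mounted at the origin on the work surface. World frame = base frame: x ahead of the robot, y to its left, z up, the work surface at z = 0. Lengths are in m, angles in rad, forces in N, time in s.
With the tool pointing down it reaches from about 0.3 to 0.875 m from the base axis. Payload 6.4 kg.
Tool frame: the origin (TCP) lies at the very end of the fingers, on their centre line; the grasp point (between the pads) lies 19 mm behind it; z points along the fingers, y is the line along which they close (so a half turn about z gives the same grasp; the last joint's range is limited). The gripper opens to 85 mm and grips with 20 to 120 N. Pads are 22 mm wide; open, the fingers measure 114 mm over their backs; the gripper's body (76 mm by 85 mm) begins 54 mm behind the grasp point. The pads swing forward as they close: fully open they stand 13 mm farther back than shut.
Start: joints at [0.923, 0.181, 1.607, -0, 1.354, -0.206], TCP at [0.246, 0.52, 0.231] pointing down, gripper open.
Joint ranges: [-2.99, 2.99], [-0.89, 2.07], [0.3, 2.58], [-1.14, 4.28], [0, 2.63], [-3.12, 3.12]. Speed limits (rad/s): [2.57, 2.57, 3.01, 3.14, 3.14, 3.14].

## Interface

Orientations are given as a unit quaternion [w, x, y, z].
In Python, from bench import ctrl gives the robot as it stands.
- The arm moves only by the tool jog_arm, never from a script. Its argument "series" is a list that holds one entry, the list of rows, each a list of 7 numbers: the shift along the tool's x, y, z in mm, then the turn, a rotation vector about the tool's x, y, z in rad, then the finger opening in mm, from 0 to 85.4. In form: [[[tx, ty, tz, rx, ry, rz, gripper], ...]]. A call has exactly 10 rows; each row shifts and turns the commanded pose from where the row before left it, along the tool's axes as they then stand; what a row does not reach is not made up. A row lasts 1/10 s, in which the tool goes at most 50 mm and 8.59 degrees, less where a joint would pass 70% of its speed; a pose out of reach is approached as far as the arm can. A call with a gripper value outside its range is refused whole. The fingers move at their own pace and stop on an object; the grip force is fixed at half the most. Time passes only in rows, so rows that do not move let the fingers close, or fill a call up. It gives the time, the measured TCP pose, the force, the opening and the grip force at its end, in the units of the state.
- ctrl.get_obs(): the state, without advancing time (a new reading comes with each control period).
- ctrl.camera(name): name is "scene" or "top" or "wrist"; returns a dict with "frame" (384x512x3 uint8, blue, green, red), "z_map" (384x512 float32, m along the optical axis (not along the pixel's ray), 0 where there is no reading), "fx", "fy", "cx", "cy" (pixels), "k1" (the pictures are not rectified: a ray, as slopes to the right and down, at radius r is drawn at 1 + k1 r^2 times it, then the intrinsics apply), "xyz" and "rotation" of the camera in the world. Camera axes: x right, y down, z forward; pixel columns grow to the right and rows downward; lengths in m; the calibration is good to about 2 mm. A picture is of the moment at which its call begins.
- ctrl.hand_in(): hands the job in; it is judged then, once.
The state is a dict: "time_s": time; "q": joint angles; "dq": joint speeds; "joint_efforts": joint torques, N m; "eef_pos": TCP position; "eef_rot": TCP orientation; "wrist_force": force on the tool from outside, world axes, zero at the start; "torque": the same for the moment, N m; "opening": opening from 0.0 (shut) to 1.0 (fully open); "grasp_force": force on a finger pad.
Only numpy, scipy, OpenCV 4.12 (cv2) and the standard library are available. Lean on these libraries where they do the work, as an engineer would, in place of code of your own. Each camera call takes 0.05 s, during which the arm holds its last target. There are 200 camera calls.

## Task

Pick up the round steel specimen holder by its knob and seat it in the stage's round pocket: rest it lightly on the key inside and turn it until the notch under it finds the key and its flange drops flush onto the stage, never pressing it on the stage with more than 25 N. Then let go of it and swing the stage's clip fully round over its flange. Leave everything else on the bench where it stands.

Things in the scene. Friction and masses are not known exactly. Their poses are not given: they have to be found in the camera images.
- holder: Steel specimen holder, 0.15 to 0.3 kg, upright on the bench on its plug; origin at the centre of the plug's underside, z up. Plug 40 mm diameter, 16 mm long (z 0 to 16); flange 60 mm diameter, 4 mm thick (z 16 to 20). One notch 9.6 mm wide runs the full length of the plug's rim at the holder's own +x, cut in to 10 mm from the axis.
- knob (a point): Centre of the top of the holder's plain round steel grip knob, 24 mm diameter, 34 mm high, standing on the flange (54 mm above the holder's origin).
- tab (a point): Outer end of the small tab on the holder's flange rim (8 mm wide, 4 mm thick, end 38 mm from the axis): it points to the holder's own +x and shows from above where the notch below is.
- stage: Fixed aluminium block 130 x 130 x 30 mm, origin at the centre of its underside, z up, a round pocket in the middle. An unaligned plug rests on the pocket's key after entering 6 mm, 10 mm above home; with its notch over the key (to about 0.1 rad) it goes down until the flange lies on the block's top: holder origin 14 mm above stage origin. All rigid: forces rise fast.
- pocket (a point): Centre of the pocket's mouth, level with the block's top. Pocket 43 mm across, 18 mm deep, rim chamfered 3.5 mm. Its key, an unyielding upright rib 6 mm wide, stands at the wall (11.5 mm off the axis outwards, top 6 mm below the block's top) at an angle that differs each time and is not measured: within 0.75 rad either side of the stage's own +x, seen from the axis.
- clip (a joint): Flat steel clip on the block, 36.5 to 40.5 mm above the bench, swivelling on a vertical pivot with light friction; stays where left. 0: parked, arm along the stage's -x, clear of the pocket; grows clockwise seen from above; 1.57: arm points at the pocket's axis, over the flange; end stop 1.6. It passes only over a flange that is fully home (flange top 34 mm above the bench).
- clip_pivot (a point): The clip's pivot axis, at the height of the clip's top face (40.5 mm above the bench), 54 mm from the pocket's axis towards the stage's own -y.
- clip_post (a point): Centre of the top of the clip's post: upright steel post 10 mm diameter, 34 mm high, on the clip's tail 25 mm from the pivot, across the pivot from the arm; top 74.5 mm above the bench. At joint 0 it lies from the pivot towards the stage's +x, at 1.57 towards the stage's -y.
- beaker: Bystander: glass beaker, 72 mm across, 85 mm high; origin at the centre of its underside.
- jar: Bystander: small amber jar with white cap, 44 mm across, 55 mm high; origin at the centre of its underside.
- dish: Bystander: closed clear dish, 60 mm across, 14 mm high; origin at the centre of its underside.
- filter_box: Bystander: flat grey box, 90 x 70 x 22 mm; origin at the centre of its underside.
- tweezers: Bystander: dark steel tweezers, 110 mm long, lying flat; origin at the centre of its underside.
- spectacle_case: Bystander: green spectacle case, 70 x 160 mm, 31 mm high; origin at the centre of its underside.
- weight: Bystander: brass weight, 32 mm across, 35 mm high; origin at the centre of its underside.
Mind the look-alikes: they are no part of the job. Leave any green look-alike of the stage alone.

How it is judged:
On the way:
1. the holder is fully home in the pocket, its flange flush on the stage (z of holder in the frame of stage below 0.017 m and horizontal distance between holder and pocket below 0.004 m and angle between holder's own z axis and vertical below 0.08 rad), for 0.2 s.
At the end, for the whole second after the job is handed in: The holder is upright in the pocket with its flange flush (origin less than 17 mm above the stage's underside, within 4 mm of the pocket's axis, tilt under 0.08 rad), at rest and released, and the clip is swung over the flange (joint above 1.25 rad, arm within about 0.3 rad of the pocket's axis) (all of step 1 and value of joint clip above 1.25 rad and linear speed of holder below 0.02 m/s); the robot touches nothing.
It fails at once if the holder is pressed on the stage with more than 25 N (contact force between holder and stage above 25 N).
It fails at once if a bystander is moved by more than 30 mm (distance of any of beaker, jar, dish, filter_box, tweezers, spectacle_case, weight from where it was at the start of the episode above 0.03 m).
It also fails if it takes over 72 s, if anything falls off the work surface, if the arm or the gripper's body presses on something with over 40 N, if the wrist force passes 120 N, or if a joint passes its speed limit or range.

## Working session

There is one attempt and no reset: what is moved stays moved. The work goes in short steps, Python scripts to look and compute and a tool call to move; the robot and the scene stay as the last step left them, time stands still between calls to the robot, and variables do not carry over. Pictures are saved under pics/ and viewed, at most 10 in all, crops included, and the job is handed in when it is done.

Besides the shell and the picture viewer there is one more tool, called after "Request:" in YAML: its name, and indented under it one key for each argument. jog_arm: Moves the arm, as the interface text tells. Its arguments: {"type":"object","properties":{"series":{"type":"array"}},"required":["series"]}

```bash
mkdir -p pics
cat > h.py <<'E'
import numpy as np, cv2
from bench import ctrl
def snap(name,fn):
    c=ctrl.camera(name); cv2.imwrite('pics/'+fn+'.png',c['frame']); np.savez('pics/'+fn+'.npz',**{k:v for k,v in c.items()}); return c
def load(fn): return dict(np.load('pics/'+fn+'.npz'))
def R(c):
    r=np.array(c['rotation'],float)
    if r.shape==(3,3): return r
    from scipy.spatial.transform import Rotation as Ro
    return Ro.from_quat(np.r_[r[1:],r[0]]).as_matrix()
def ray(c,u,v):
    x=(u-c['cx'])/c['fx']; y=(v-c['cy'])/c['fy']; s=1.
    for _ in range(20): s=1+c['k1']*((x/s)**2+(y/s)**2)
    return R(c)@np.array([x/s,y/s,1.]), np.array(c['xyz'],float)
def atz(c,u,v,z):
    d,o=ray(c,u,v); return o+d*(z-o[2])/d[2]
def dep(c,u,v):
    d,o=ray(c,u,v); return o+d*float(c['z_map'][int(round(v)),int(round(u))])
def tri(a,b):
    (d1,o1),(d2,o2)=ray(*a),ray(*b)
    t=np.linalg.lstsq(np.c_[d1,-d2],o2-o1,rcond=None)[0]
    p,q=o1+t[0]*d1,o2+t[1]*d2
    return (p+q)/2,np.linalg.norm(p-q)
E
python3 - <<'E'
from h import *
s=snap('scene','s0');t=snap('top','t0');w=snap('wrist','w0')
for c in(s,t,w): print(c['xyz'],c['rotation'],c['fx'],c['cx'],c['cy'],c['k1'])
cv2.imwrite('pics/st.png',cv2.resize(t['frame'],(800,600),interpolation=cv2.INTER_CUBIC))
print(ctrl.get_obs())
E
```

```text
[ 1.09635497 -0.69096366  0.90581805] [-0.38307066  0.85823499  0.31318314 -0.13640342] 431.71443692665724 255.48357098570082 188.93638224071006 -0.14170275571480537
[0.27136053 0.02179787 1.32626585] [-0.0512869   0.71266124 -0.69674915  0.06343687] 373.2245822834168 250.0527533356684 189.91837241773038 0.012413434966216611
[0.17568368 0.55215119 0.37306756] [0.13010833 0.83505961 0.52831562 0.08142406] 326.96688689973786 252.7584776099889 187.35220314965156 -0.05768003046228937
{'time_s': 0.15, 'q': array([ 9.22638210e-01,  1.81395926e-01,  1.60774672e+00,  1.72517775e-05,
        1.35381511e+00, -2.06294872e-01]), 'dq': array([-0.00030658, -0.00370317, -0.00288333,  0.00153131,  0.00027866,
       -0.00065631]), 'joint_efforts': array([ 1.33178673e-03, -4.45263469e+01, -3.51692569e+01, -2.02984756e-04,
        5.90179669e-03, -3.20970173e-05]), 'eef_pos': array([0.2456059 , 0.51944968, 0.23059202]), 'eef_rot': array([-2.90479129e-04,  2.19140463e-01,  9.75693083e-01, -6.17712512e-04]), 'wrist_force': array([ 0.16495074, -0.71001826, -0.08694007]), 'torque': array([-0.01046965,  0.02717264, -0.01592916]), 'grasp_force': 0.0, 'opening': 1.0046591691181008}
```

View pics/st.png

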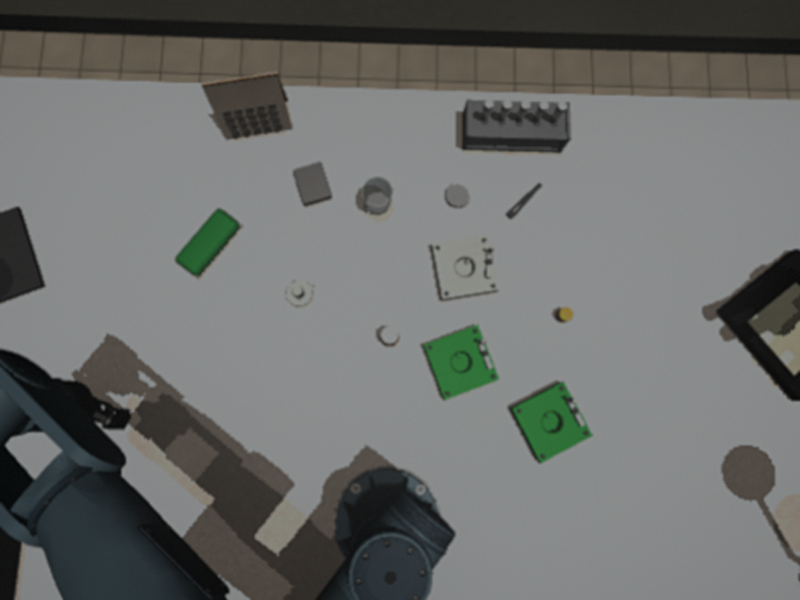

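View pics/s0.png

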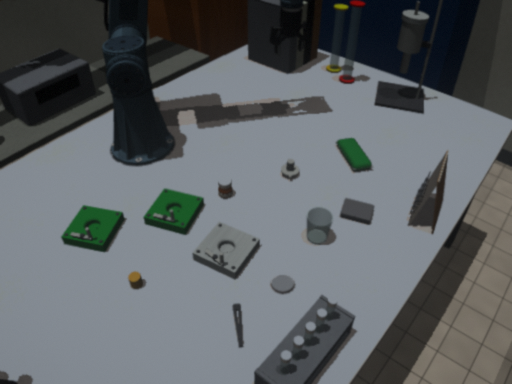

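The top view shows the grey stage at about (465,267) of the 800x600 image, with its clip on the right, and the holder at (299,292). The two green blocks are look-alikes. In the scene view, the stage is at (227,248) and the holder at (290,169). I'll enlarge both.

Run:
```python
from h import *
t=load('t0');s=load('s0')
def cr(c,u,v,w,h,k): return cv2.resize(c['frame'][v:v+h,u:u+w],(w*k,h*k),interpolation=cv2.INTER_CUBIC)
# tiles 400x300: k=8 ->50x37 ; k=5 ->80x60
a=np.vstack([np.hstack([cr(t,168,170,50,37,8),cr(s,265,150,50,37,8)]),np.hstack([cr(t,266,145,57,50,7)[:300,:399],cr(s,188,218,80,60,5)])[:, :] if 0 else np.hstack([cv2.copyMakeBorder(cr(t,268,148,57,50,6),0,0,0,400-342,cv2.BORDER_CONSTANT),cr(s,188,218,80,60,5)])])
cv2.imwrite('pics/c1.png',a)
for n,(u,v) in dict(hold=(191,187),stage=(297,171)).items(): print(n,atz(t,u,v,.03),dep(t,u,v))
```

```text
hold [0.48941633 0.20933168 0.03      ] [0.48483691 0.20539326 0.05722304]
stage [ 0.55624916 -0.16385378  0.03      ] [ 0.56041651 -0.16656949  0.01103824]
```

View pics/c1.png

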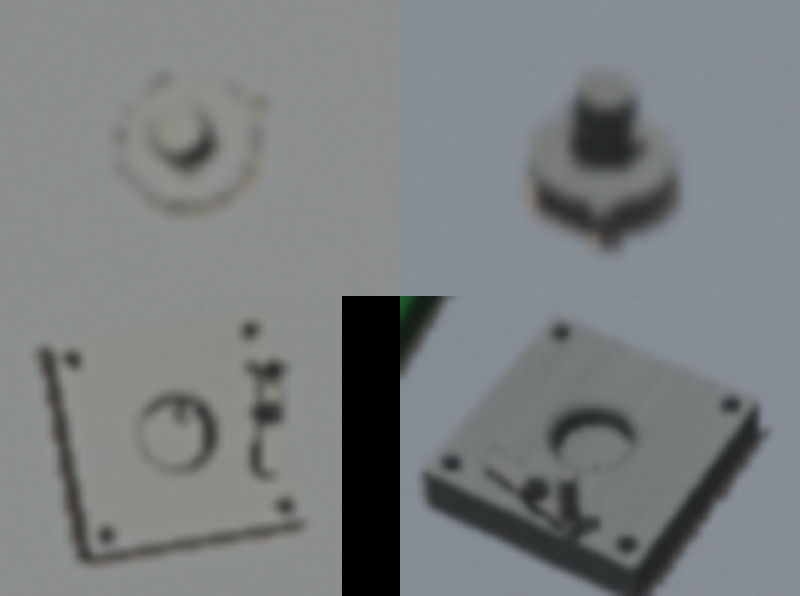

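The crops show the holder's knob top at (181,133) of the top tile, with the tab to its upper right at (262,101). The pocket centre is at (177,432), and a faint key mark shows near (182,410). The clip is parked along -x, with its post at about (268,370).

Run:
```python
from h import *
from scipy.spatial.transform import Rotation as Ro
t=load('t0');s=load('s0');w=load('w0')
T=lambda U,V,u,v,k:(t,u+(U+.5)/k-.5,v+(V+.5)/k-.5)
S=lambda U,V,u,v,k:(s,u+(U+.5)/k-.5,v+(V+.5)/k-.5)
print('knob',tri(T(181,130,168,170,8),S(208,85,265,150,8)))
print('tab',tri(T(264,101,168,170,8),S(208,232,265,150,8)), atz(*T(264,101,168,170,8),.02))
print('pocket',tri(T(177,136,268,148,6),S(192,142,188,218,5)),atz(*T(177,136,268,148,6),.03))
print('holes',[atz(*T(a,b-296,268,148,6),.03)[:2].round(4) for a,b in((73,360),(250,330),(286,506),(107,536))])
print('post',atz(*T(268,370-296,268,148,6),.0745))
o=ctrl.get_obs();q=o['eef_rot'];Rt=Ro.from_quat(np.r_[q[1:],q[0]]).as_matrix()
print(Rt.round(3)); print('cam in tool',Rt.T@(w['xyz']-o['eef_pos']), (Rt.T@R(w)).round(3))
```

```text
knob (array([0.49075085, 0.21011816, 0.05631146]), np.float64(0.004549330808650821))
tab (array([0.51365951, 0.18146093, 0.0104331 ]), np.float64(0.007234736622480713)) [0.50923724 0.1777687  0.02      ]
pocket (array([ 0.55968442, -0.16446023,  0.02720881]), np.float64(0.00024002114834305592)) [ 0.55898418 -0.16414861  0.03      ]
holes [array([ 0.6013, -0.102 ]), array([ 0.6224, -0.2078]), array([ 0.5159, -0.2286]), array([ 0.4954, -0.1229])]
post [ 0.58691181 -0.2102205   0.0745    ]
[[-0.904  0.428 -0.001]
 [ 0.428  0.904 -0.001]
 [ 0.    -0.001 -1.   ]]
cam in tool [ 0.07723279 -0.00052986 -0.1424521 ] [[-0.001 -0.953 -0.304]
 [ 1.    -0.001 -0.   ]
 [ 0.    -0.304  0.953]]
```

```bash
cat >> h.py <<'E'
from scipy.spatial.transform import Rotation as Ro
def tool():
    o=ctrl.get_obs(); q=o['eef_rot']; return o,Ro.from_quat(np.r_[q[1:],q[0]]).as_matrix()
def plan(p,yaw,n,g,z=None):
    """rows (tool axes) from current pose to p,yaw in n rows, straight line"""
    o,Rt=tool(); y0=np.arctan2(Rt[1,0],Rt[0,0]); d=(yaw-y0+np.pi)%(2*np.pi)-np.pi
    st=(np.array(p)-o['eef_pos'])/n; print('from',o['eef_pos'].round(4),'yaw',round(y0,3),'dyaw',round(d,3))
    for i in range(n):
        y=y0+d/n*i; c,s=np.cos(y),np.sin(y)
        print([round(1000*(c*st[0]+s*st[1]),1),round(1000*(s*st[0]-c*st[1]),1),round(-1000*st[2],1),0,0,round(-d/n,3),g],end=',')
    print()
E
python3 -c "
from h import *
plan((.49,.21,.2),1.3,10,85)"
```

```text
from [0.2456 0.5194 0.2306] yaw 2.7 dyaw -1.4
[np.float64(-35.3), np.float64(-17.5), np.float64(3.1), 0, 0, np.float64(0.14), 85],[np.float64(-37.4), np.float64(-12.4), np.float64(3.1), 0, 0, np.float64(0.14), 85],[np.float64(-38.8), np.float64(-7.1), np.float64(3.1), 0, 0, np.float64(0.14), 85],[np.float64(-39.4), np.float64(-1.6), np.float64(3.1), 0, 0, np.float64(0.14), 85],[np.float64(-39.2), np.float64(3.9), np.float64(3.1), 0, 0, np.float64(0.14), 85],[np.float64(-38.3), np.float64(9.4), np.float64(3.1), 0, 0, np.float64(0.14), 85],[np.float64(-36.6), np.float64(14.6), np.float64(3.1), 0, 0, np.float64(0.14), 85],[np.float64(-34.2), np.float64(19.6), np.float64(3.1), 0, 0, np.float64(0.14), 85],[np.float64(-31.2), np.float64(24.2), np.float64(3.1), 0, 0, np.float64(0.14), 85],[np.float64(-27.5), np.float64(28.3), np.float64(3.1), 0, 0, np.float64(0.14), 85],
```

Request:
jog_arm:
  series:
    - [[-35,-17.5,3,0,0,0.14,85],[-37.4,-12.4,3,0,0,0.14,85],[-38.8,-7,3,0,0,0.14,85],[-39.4,-1.6,3,0,0,0.14,85],[-39,4,3,0,0,0.14,85],[-38,9.4,3,0,0,0.14,85],[-36.6,14.6,3,0,0,0.14,85],[-34,19.6,3,0,0,0.14,85],[-31,24,3,0,0,0.14,85],[-27.5,28,3,0,0,0.14,85]]

```text
time_s: 1.15
eef_pos: [0.49, 0.2102, 0.201]
eef_rot: [-0.0, 0.798, 0.603, -0.0]
wrist_force: [0.1, 0.2, 1.0]
opening: 0.994
grasp_force: 0.0
```

```bash
python3 -c "
from h import *
c=snap('wrist','w1'); o,Rt=tool(); print(o['eef_pos'],np.arctan2(Rt[1,0],Rt[0,0]),Rt[:,2],o['wrist_force'])
plan((.535,.20,.2),1.3,3,85)"
```

```text
[0.493387   0.20575288 0.20066138] 1.283758531447769 [ 0.00174155 -0.00299245 -0.99999401] [ 3.83857544 -4.7402641  -0.17779931]
from [0.4934 0.2058 0.2007] yaw 1.284 dyaw 0.016
[np.float64(2.1), np.float64(13.8), np.float64(0.2), 0, 0, np.float64(-0.005), 85],[np.float64(2.0), np.float64(13.9), np.float64(0.2), 0, 0, np.float64(-0.005), 85],[np.float64(1.9), np.float64(13.9), np.float64(0.2), 0, 0, np.float64(-0.005), 85],
```

Request:
jog_arm:
  series:
    - [[2,14,0,0,0,0,85],[2,14,0,0,0,0,85],[2,14,0,0,0,0,85],[0,0,0,0,0,0,85],[0,0,0,0,0,0,85],[0,0,0,0,0,0,85],[0,0,0,0,0,0,85],[0,0,0,0,0,0,85],[0,0,0,0,0,0,85],[0,0,0,0,0,0,85]]

```text
time_s: 2.2
eef_pos: [0.5314, 0.2062, 0.2014]
eef_rot: [0.0, 0.796, 0.605, 0.0]
wrist_force: [0.2, 0.7, -0.0]
opening: 0.998
grasp_force: 0.0
```

```bash
python3 -c "
from h import *
d=snap('wrist','w2'); c=load('w1'); print(tool()[0]['eef_pos'],c['xyz'],d['xyz'])
f=lambda c:cv2.resize(c['frame'][60:320,150:420] if 0 else c['frame'],None,fx=1,fy=1)
for k in (c,d):
    p=np.array([.4905,.21,.054]); v=R(k).T@(p-k['xyz']); print(v[:2]/v[2]*k['fx']+[k['cx'],k['cy']])
cv2.imwrite('pics/w12.png',np.vstack([cv2.resize(k['frame'][84:284,156:406],None,fx=1.5,fy=1.5,interpolation=cv2.INTER_CUBIC) for k in (c,d)]))
cv2.imwrite('pics/w2f.png',d['frame'])"
```

```text
[0.53140872 0.20617221 0.20138037] [0.51121019 0.28408581 0.34356906] [0.55204144 0.28026208 0.34396399]
[252.89168965 171.71461775]
[208.54276252 179.28445301]
```

View pics/w12.png

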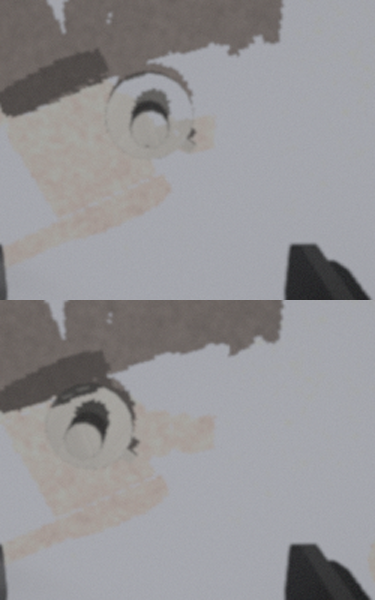

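The wrist tiles put the knob top at (149,127) in the first view and (84,441) in the second. The tab tip is at about (195,130) and (137,446).

```bash
python3 -c "
from h import *
c=load('w1');d=load('w2')
P=lambda k,U,V:(k,156+(U+.5)/1.5-.5,84+(V+.5)/1.5-.5)
print('knob',tri(P(c,149,127),P(d,84,141)),dep(*P(c,149,127)),dep(*P(d,84,141)))
print('knob at z.054',atz(*P(c,149,127),.054),atz(*P(d,84,141),.054))
print('flange',atz(*P(c,148.5,115),.02),atz(*P(d,89.5,128),.02))
print('tab',tri(P(c,195,130),P(d,137,146)),atz(*P(c,195,130),.02),atz(*P(d,137,146),.02))
# flange top via depth
for k in (c,d):
    pts=[]
    for v in range(110,240):
        for u in range(170,310):
            if k['z_map'][v,u]>0:
                p=dep(k,u,v)
                if np.hypot(p[0]-.49,p[1]-.21)<.045: pts.append(p)
    pts=np.array(pts); 
    for a,b in((.012,.026),(.048,.062)):
        q=pts[(pts[:,2]>a)&(pts[:,2]<b)]; print(len(q),q.mean(0),cv2.minEnclosingCircle((q[:,:2]*1000).astype(np.float32)))
"
```

```text
knob (array([0.49299113, 0.21032818, 0.04945462]), np.float64(0.0017384776125544518)) [0.49336751 0.2125041  0.05462764] [0.49372471 0.2104173  0.05353779]
knob at z.054 [0.49332875 0.21234861 0.054     ] [0.49381752 0.21052846 0.054     ]
flange [0.49317733 0.21205081 0.02      ] [0.49341034 0.21012136 0.02      ]
tab (array([0.52090819, 0.19054171, 0.01765221]), np.float64(0.004041703904626322)) [0.52080977 0.1932993  0.02      ] [0.52109284 0.18910306 0.02      ]
2066 [0.49414761 0.21262806 0.02001623] ((495.36639404296875, 207.55935668945312), 33.96784591674805)
527 [0.49299409 0.21146462 0.05371846] ((493.0671081542969, 211.0704345703125), 11.936513900756836)
1998 [0.49551045 0.21261797 0.01996588] ((495.41253662109375, 207.47625732421875), 33.91190719604492)
521 [0.49349449 0.21157092 0.05367882] ((492.94207763671875, 210.89146423339844), 12.093981742858887)
```

```bash
python3 -c "
from h import *
for n in ('w1','w2'):
    k=load(n);pts=[]
    for v in range(110,240):
        for u in range(170,310):
            if k['z_map'][v,u]>0:
                p=dep(k,u,v); r=np.hypot(p[0]-.4932,p[1]-.211)
                if .0325<r<.041 and p[2]>.013: pts.append([r,np.arctan2(p[1]-.211,p[0]-.4932),p[2]])
    pts=np.array(pts); print(len(pts),np.median(pts,0),pts[:,1].min(),pts[:,1].max(),pts[:,0].max())
plan((.4932,.211,.2),1.3,4,85)
"
```

```text
44 [ 0.03550589 -0.93166627  0.01989321] -1.0501316892726607 -0.8215961269421386 0.03803294459631662
44 [ 0.03534878 -0.92828556  0.02012226] -1.0658323084728194 -0.822091605228809 0.038072476540607435
from [0.5314 0.2062 0.2014] yaw 1.3 dyaw 0.0
[np.float64(-1.4), np.float64(-9.5), np.float64(0.3), 0, 0, np.float64(-0.0), 85],[np.float64(-1.4), np.float64(-9.5), np.float64(0.3), 0, 0, np.float64(-0.0), 85],[np.float64(-1.4), np.float64(-9.5), np.float64(0.3), 0, 0, np.float64(-0.0), 85],[np.float64(-1.4), np.float64(-9.5), np.float64(0.3), 0, 0, np.float64(-0.0), 85],
```

Request:
jog_arm:
  series:
    - [[-1.4,-9.5,0,0,0,0,85],[-1.4,-9.5,0,0,0,0,85],[-1.4,-9.5,0,0,0,0,85],[-1.4,-9.5,0,0,0,0,85],[0,0,20,0,0,0,70],[0,0,25,0,0,0,60],[0,0,30,0,0,0,60],[0,0,25,0,0,0,60],[0,0,10,0,0,0,60],[0,0,0,0,0,0,60]]

```text
time_s: 3.25
eef_pos: [0.4919, 0.2108, 0.0901]
eef_rot: [-0.001, 0.796, 0.605, -0.001]
wrist_force: [-0.9, 0.4, -0.0]
opening: 0.703
grasp_force: 0.0
```

```bash
python3 -c "
from h import *
plan((.4932,.211,.025),1.3,4,60); print(tool()[0]['opening'])"
```

```text
from [0.4919 0.2108 0.0901] yaw 1.3 dyaw -0.0
[np.float64(0.1), np.float64(0.3), np.float64(16.3), 0, 0, np.float64(0.0), 60],[np.float64(0.1), np.float64(0.3), np.float64(16.3), 0, 0, np.float64(0.0), 60],[np.float64(0.1), np.float64(0.3), np.float64(16.3), 0, 0, np.float64(0.0), 60],[np.float64(0.1), np.float64(0.3), np.float64(16.3), 0, 0, np.float64(0.0), 60],
0.7033573509081322
```

Request:
jog_arm:
  series:
    - [[0,0,20,0,0,0,60],[0,1,20,0,0,0,60],[0,0,15,0,0,0,60],[0,0,10,0,0,0,60],[0,0,0,0,0,0,60],[0,0,0,0,0,0,40],[0,0,0,0,0,0,30],[0,0,0,0,0,0,15],[0,0,0,0,0,0,15],[0,0,0,0,0,0,15]]

```text
time_s: 4.25
eef_pos: [0.4952, 0.2109, 0.0274]
eef_rot: [0.0, 0.796, 0.605, 0.001]
wrist_force: [-1.7, 0.4, 6.5]
opening: 0.26
grasp_force: 58.7
```

Request:
jog_arm:
  series:
    - [[0,0,0,0,0,0,15],[0,0,0,0,0,0,15],[0,0,0,0,0,0,15],[0,0,-5,0,0,0,15],[0,0,-15,0,0,0,15],[0,0,-20,0,0,0,15],[0,0,-20,0,0,0,15],[0,0,-20,0,0,0,15],[0,0,-15,0,0,0,15],[0,0,0,0,0,0,15]]

```text
time_s: 5.25
eef_pos: [0.4962, 0.211, 0.1245]
eef_rot: [0.001, 0.796, 0.605, 0.002]
wrist_force: [1.8, 0.6, -2.3]
opening: 0.259
grasp_force: 58.9
```

```bash
python3 -c "
from h import *
o=tool()[0];print(o['opening'],o['grasp_force'],o['wrist_force'])
plan((.57,-.145,.22),2.0,10,15)"
```

```text
0.25873680427001117 58.88887166976929 [ 1.76774291  0.56551534 -2.32488844]
from [0.4962 0.211  0.1245] yaw 1.3 dyaw 0.7
[np.float64(-32.3), np.float64(16.6), np.float64(-9.6), 0, 0, np.float64(-0.07), 15],[np.float64(-33.4), np.float64(14.3), np.float64(-9.6), 0, 0, np.float64(-0.07), 15],[np.float64(-34.3), np.float64(12.0), np.float64(-9.6), 0, 0, np.float64(-0.07), 15],[np.float64(-35.1), np.float64(9.5), np.float64(-9.6), 0, 0, np.float64(-0.07), 15],[np.float64(-35.7), np.float64(7.1), np.float64(-9.6), 0, 0, np.float64(-0.07), 15],[np.float64(-36.1), np.float64(4.5), np.float64(-9.6), 0, 0, np.float64(-0.07), 15],[np.float64(-36.3), np.float64(2.0), np.float64(-9.6), 0, 0, np.float64(-0.07), 15],[np.float64(-36.4), np.float64(-0.5), np.float64(-9.6), 0, 0, np.float64(-0.07), 15],[np.float64(-36.2), np.float64(-3.1), np.float64(-9.6), 0, 0, np.float64(-0.07), 15],[np.float64(-35.9), np.float64(-5.6), np.float64(-9.6), 0, 0, np.float64(-0.07), 15],
```

```bash
python3 -c "
from h import *
plan((.57,-.236,.22),2.0,15,15)" | sed 's/np.float64(\([-0-9.]*\))/\1/g'
```

```text
from [0.4962 0.211  0.1245] yaw 1.3 dyaw 0.7
[-27.4, 12.7, -6.4, 0, 0, -0.047, 15],[-28.0, 11.4, -6.4, 0, 0, -0.047, 15],[-28.5, 10.1, -6.4, 0, 0, -0.047, 15],[-28.9, 8.8, -6.4, 0, 0, -0.047, 15],[-29.3, 7.4, -6.4, 0, 0, -0.047, 15],[-29.6, 6.0, -6.4, 0, 0, -0.047, 15],[-29.8, 4.6, -6.4, 0, 0, -0.047, 15],[-30.0, 3.3, -6.4, 0, 0, -0.047, 15],[-30.1, 1.8, -6.4, 0, 0, -0.047, 15],[-30.2, 0.4, -6.4, 0, 0, -0.047, 15],[-30.2, -1.0, -6.4, 0, 0, -0.047, 15],[-30.1, -2.4, -6.4, 0, 0, -0.047, 15],[-30.0, -3.8, -6.4, 0, 0, -0.047, 15],[-29.8, -5.2, -6.4, 0, 0, -0.047, 15],[-29.5, -6.6, -6.4, 0, 0, -0.047, 15],
```

Request:
jog_arm:
  series:
    - [[-27.4,12.7,-6.4,0,0,-0.047,15],[-28,11.4,-6.4,0,0,-0.047,15],[-28.5,10,-6.4,0,0,-0.047,15],[-29,8.8,-6.4,0,0,-0.047,15],[-29.3,7.4,-6.4,0,0,-0.047,15],[-29.6,6,-6.4,0,0,-0.047,15],[-29.8,4.6,-6.4,0,0,-0.047,15],[-30,3.3,-6.4,0,0,-0.047,15],[-30,1.8,-6.4,0,0,-0.047,15],[-30,0.4,-6.4,0,0,-0.047,15]]

```text
time_s: 6.25
eef_pos: [0.5431, -0.0881, 0.1848]
eef_rot: [-0.001, 0.633, 0.774, -0.0]
wrist_force: [1.1, 0.4, -2.6]
opening: 0.262
grasp_force: 58.9
```

Request:
jog_arm:
  series:
    - [[-30,-1,-6.4,0,0,-0.047,15],[-30,-2.4,-6.4,0,0,-0.047,15],[-30,-3.8,-6.4,0,0,-0.047,15],[-30,-5.2,-6.4,0,0,-0.047,15],[-29,-6.6,-6.4,0,0,-0.047,15],[0,0,0,0,0,0,15],[0,0,0,0,0,0,15],[0,0,0,0,0,0,15],[0,0,0,0,0,0,15],[0,0,0,0,0,0,15]]

```text
time_s: 7.25
eef_pos: [0.5684, -0.2345, 0.2171]
eef_rot: [-0.0, 0.538, 0.843, 0.0]
wrist_force: [-0.1, -1.1, -1.5]
opening: 0.263
grasp_force: 58.9
```

```bash
python3 -c "
from h import *
c=snap('wrist','w3');o,Rt=tool(); print(o['eef_pos'],np.arctan2(Rt[1,0],Rt[0,0]),o['wrist_force'])
plan((.606,-.22,.22),2.0,3,15)
cv2.imwrite('pics/w3b.png',cv2.resize(c['frame'],(800,600),interpolation=cv2.INTER_CUBIC))" | sed 's/np.float64(\([-0-9.]*\))/\1/g'
```

```text
[ 0.56849646 -0.23464351  0.21720091] 2.005718570039432 [-0.66230382 -0.86011296 -1.46583231]
from [ 0.5685 -0.2346  0.2172] yaw 2.006 dyaw -0.006
[-0.8, 13.4, -0.9, 0, 0, 0.002, 15],[-0.8, 13.4, -0.9, 0, 0, 0.002, 15],[-0.8, 13.4, -0.9, 0, 0, 0.002, 15],
```

View pics/w3b.png

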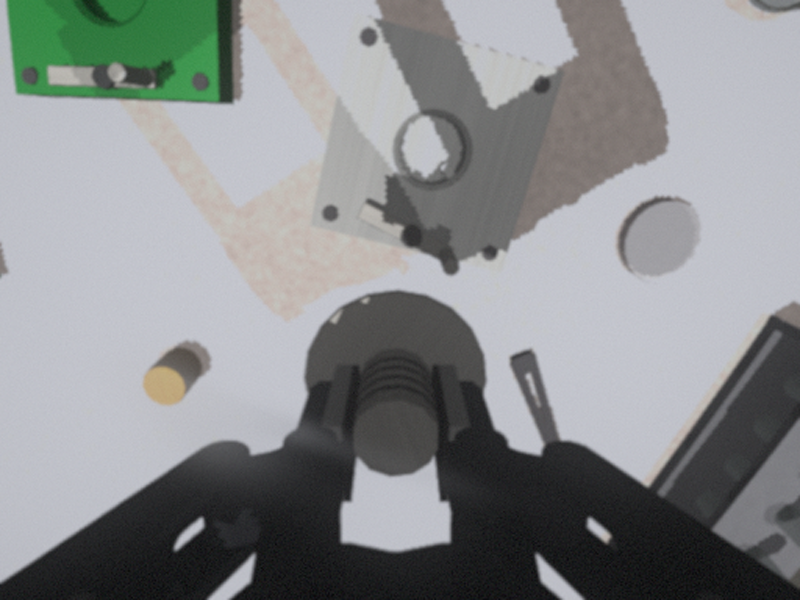

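The pocket's mouth is centred at about (432,149), with the clip and its post around (412,235) and (450,265). The held holder's flange is at the bottom centre. Next I'll take a second view and use the depth readings.

Request:
jog_arm:
  series:
    - [[0,10,0,0,0,0,15],[0,10,0,0,0,0,15],[-1,10,0,0,0,0,15],[-1,10,0,0,0,0,15],[0,0,0,0,0,0,15],[0,0,0,0,0,0,15],[0,0,0,0,0,0,15],[0,0,0,0,0,0,15],[0,0,0,0,0,0,15],[0,0,0,0,0,0,15]]

```text
time_s: 8.3
eef_pos: [0.6055, -0.2207, 0.2174]
eef_rot: [0.0, 0.538, 0.843, -0.0]
wrist_force: [0.1, 0.6, -3.0]
opening: 0.26
grasp_force: 59.0
```

```bash
cat > an.py <<'E'
from h import *
def cloud(k):
    V,U=np.mgrid[0:384,0:512]; x=(U-k['cx'])/k['fx'];y=(V-k['cy'])/k['fy'];s=1
    for _ in range(15): s=1+k['k1']*((x/s)**2+(y/s)**2)
    D=np.stack([x/s,y/s,np.ones_like(x)],-1)*k['z_map'][...,None]
    return D@R(k).T+k['xyz']
def pocket(k,tag):
    P=cloud(k); m=(k['z_map']>0)&(np.hypot(P[...,0]-.559,P[...,1]+.164)<.11)
    top=P[m&(abs(P[...,2]-.03)<.003)]; print(tag,'top z',np.median(top[:,2]),len(top))
    m2=(k['z_map']>0)&(np.hypot(P[...,0]-.559,P[...,1]+.164)<.03)
    # rim: region below .027
    low=P[m2&(P[...,2]<.0285)]; print('rim circle',cv2.minEnclosingCircle((low[:,:2]*1000).astype(np.float32)))
    key=P[m2&(abs(P[...,2]-.024)<.002)]; print('z24',len(key))
    rc=cv2.minAreaRect((top[:,:2]*1000).astype(np.float32)); print('block rect',rc)
    return P,m2
E
python3 - <<'E'
from an import *
d=snap('wrist','w4')
for n in('w3','w4'):
    k=load(n); P,m=pocket(k,n)
    out=np.full((384,512),-1); 
    v,u=np.where(m)
    # polar map of z vs angle at radius 12-20mm
    c=np.array([.559,-.164])
    q=P[m]; 
    low=q[q[:,2]<.0285]; c=np.array(cv2.minEnclosingCircle((low[:,:2]*1000).astype(np.float32))[0])/1000
    r=np.hypot(*(q[:,:2]-c).T); a=np.arctan2(q[:,1]-c[1],q[:,0]-c[0])
    print('ang:z(12-18mm)',[(round(x,1),(1000*np.median(q[(r>.0125)&(r<.018)&(abs(a-x)<.1),2])).round(0)) for x in np.arange(-3,3.1,.2) if ((r>.0125)&(r<.018)&(abs(a-x)<.1)).any()])
cv2.imwrite('pics/w4c.png',cv2.resize(d['frame'][40:190,140:340],None,fx=4,fy=4,interpolation=cv2.INTER_CUBIC))
print(tool()[0]['eef_pos'])
E
```

```text
w3 top z 0.029983133253992877 15799
rim circle ((558.252685546875, -164.11141967773438), 28.74247932434082)
z24 113
block rect ((561.82080078125, -165.07432556152344), (130.96456909179688, 131.0714569091797), 10.571223258972168)
ang:z(12-18mm) [(np.float64(-3.0), np.float64(12.0)), (np.float64(-2.8), np.float64(12.0)), (np.float64(-2.6), np.float64(12.0)), (np.float64(-2.4), np.float64(12.0)), (np.float64(-2.2), np.float64(12.0)), (np.float64(-2.0), np.float64(12.0)), (np.float64(-1.8), np.float64(12.0)), (np.float64(-1.6), np.float64(12.0)), (np.float64(-1.4), np.float64(12.0)), (np.float64(-1.2), np.float64(12.0)), (np.float64(-1.0), np.float64(12.0)), (np.float64(-0.8), np.float64(12.0)), (np.float64(-0.6), np.float64(13.0)), (np.float64(-0.4), np.float64(23.0)), (np.float64(-0.2), np.float64(13.0)), (np.float64(0.0), np.float64(12.0)), (np.float64(0.2), np.float64(12.0)), (np.float64(0.4), np.float64(12.0)), (np.float64(0.6), np.float64(12.0)), (np.float64(0.8), np.float64(12.0)), (np.float64(1.0), np.float64(12.0)), (np.float64(1.2), np.float64(12.0)), (np.float64(1.4), np.float
[... 1053 characters left out ...]
loat64(-0.4), np.float64(24.0)), (np.float64(-0.2), np.float64(12.0)), (np.float64(0.0), np.float64(12.0)), (np.float64(0.2), np.float64(12.0)), (np.float64(0.4), np.float64(12.0)), (np.float64(0.6), np.float64(12.0)), (np.float64(0.8), np.float64(11.0)), (np.float64(1.0), np.float64(12.0)), (np.float64(1.2), np.float64(12.0)), (np.float64(1.4), np.float64(12.0)), (np.float64(1.6), np.float64(12.0)), (np.float64(1.8), np.float64(12.0)), (np.float64(2.0), np.float64(12.0)), (np.float64(2.2), np.float64(12.0)), (np.float64(2.4), np.float64(13.0)), (np.float64(2.6), np.float64(12.0)), (np.float64(2.8), np.float64(12.0)), (np.float64(3.0), np.float64(12.0))]
[ 0.60552491 -0.22070451  0.21738779]
```

View pics/w4c.png

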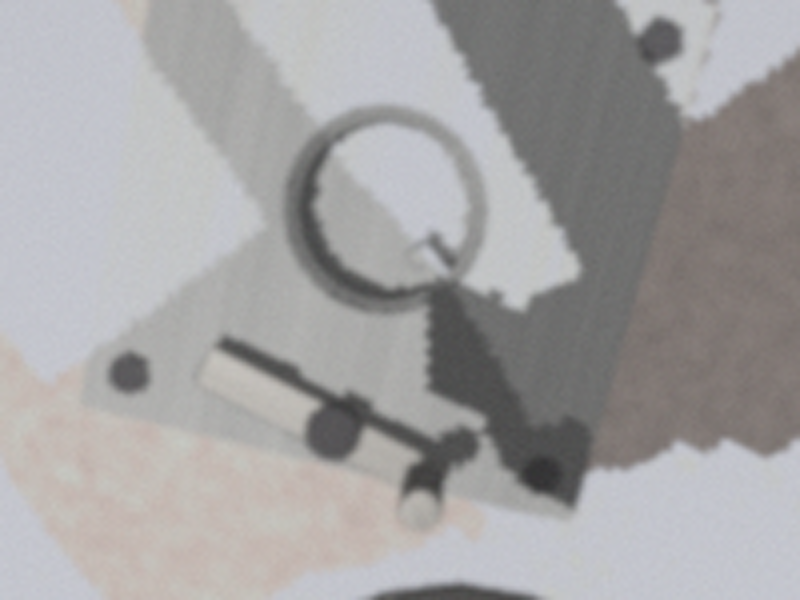

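The crop shows the pocket rim centred at (386,209) and the key as a bright rib at (430,252). The clip post top is at (420,507). Next: the key's angle, and where the held holder sits relative to the TCP.

Run:
```python
from an import *
c3=load('w3');c4=load('w4')
print('pocket',tri((c3,(432.5)/1.5625-.5,149.5/1.5625-.5),(c4,140+386.5/4-.5,40+209.5/4-.5)),atz(c4,140+386.5/4-.5,40+209.5/4-.5,.03),atz(c3,432.5/1.5625-.5,149.5/1.5625-.5,.03))
print('post',atz(c4,140+420.5/4-.5,40+507.5/4-.5,.0745))
print('key pix',atz(c4,140+430/4,40+252/4,.024))
C=np.array([.5616,-.1650])
for k in(c3,c4):
    P=cloud(k); r=np.hypot(P[...,0]-C[0],P[...,1]-C[1])
    m=(r<.019)&(abs(P[...,2]-.024)<.0012); q=P[m]; e=q[:,:2].mean(0)-C
    print('key',len(q),q[:,:2].mean(0),np.hypot(*e),np.arctan2(e[1],e[0]),cv2.minAreaRect((q[:,:2]*1000).astype(np.float32)))
    # rim at top by points z<.029 inside r<24
    w=P[(r<.024)&(P[...,2]<.0285)]; print('rim',cv2.minEnclosingCircle((w[:,:2]*1000).astype(np.float32)))
o,Rt=tool(); k=c4; P=(cloud(k)-o['eef_pos'])@Rt   # tool frame
m=(k['z_map']>0)&(np.hypot(P[...,0],P[...,1])<.045)&(P[...,2]>-.01)&(P[...,2]<.03); q=P[m]
print('held',len(q),np.percentile(q[:,2],[5,25,50,75,95]))
h=np.histogram(q[:,2],20);print(h[0],h[1].round(4))
```

```text
pocket (array([ 0.56153028, -0.16458976,  0.02651938]), np.float64(7.124215682876573e-05)) [ 0.56166176 -0.1644808   0.03      ] [ 0.56124957 -0.16455951  0.03      ]
post [ 0.59636114 -0.21851738  0.0745    ]
key pix [ 0.5761752  -0.16981666  0.024     ]
key 44 [ 0.57509267 -0.17156983] 0.015007163665836341 -0.4531278480179612 ((575.169677734375, -171.58885192871094), (5.866117000579834, 7.4632391929626465), 65.2028579711914)
rim ((561.64013671875, -165.06703186035156), 23.90595817565918)
key 44 [ 0.574937   -0.17154165] 0.014854922678508235 -0.45600958863114355 ((574.9977416992188, -171.60189819335938), (5.777166843414307, 7.227161407470703), 62.50886535644531)
rim ((561.5951538085938, -165.00108337402344), 23.954288482666016)
held 5309 [-0.00778533  0.00662751  0.00730171  0.00777363  0.00852288]
[ 115  140  108   56   63   52   73   72   41   14   34   39   39   36
   77 1182 2567  518   55   28] [-0.01   -0.0089 -0.0078 -0.0068 -0.0057 -0.0046 -0.0036 -0.0025 -0.0014
 -0.0004  0.0007  0.0018  0.0028  0.0039  0.005   0.006   0.0071  0.0082
  0.0092  0.0103  0.0114]
```

Run:
```python
from an import *
from scipy.optimize import least_squares
o,Rt=tool()
for n in ('w4',):
    k=load(n); P=(cloud(k)-o['eef_pos'])@Rt
    m=(k['z_map']>0)&(np.hypot(P[...,0],P[...,1])<.045)&(P[...,2]>.005)&(P[...,2]<.0105); q=P[m][:,:2]
    a=np.arctan2(q[:,1],q[:,0]); E=[]
    for x in np.arange(-1.6,1.61,.05):
        s=q[abs(a-x)<.025]
        if len(s): E.append(s[np.argmax(np.hypot(*s.T))])
    E=np.array(E); 
    f=least_squares(lambda p:np.hypot(E[:,0]-p[0],E[:,1]-p[1])-p[2],[0,0,.03],loss='soft_l1',f_scale=.0005); print(len(E),f.x*1000, np.abs(f.fun).max())
    f=least_squares(lambda p:np.hypot(E[:,0]-p[0],E[:,1]-p[1])-.0298,[0,0],loss='soft_l1',f_scale=.0005); print(f.x*1000)
yaw=-.455+2.23; print(yaw)
plan((.5616,-.165,.15),yaw,6,15)
```

```text
65 [-0.34312042 -0.458271   29.57504847] 0.00039344842631719446
[-0.62783276 -0.46223767]
1.775
from [ 0.6055 -0.2207  0.2174] yaw 2.004 dyaw -0.229
[np.float64(11.5), np.float64(-2.7), np.float64(11.2), 0, 0, np.float64(0.038), 15],[np.float64(11.4), np.float64(-3.2), np.float64(11.2), 0, 0, np.float64(0.038), 15],[np.float64(11.3), np.float64(-3.6), np.float64(11.2), 0, 0, np.float64(0.038), 15],[np.float64(11.1), np.float64(-4.0), np.float64(11.2), 0, 0, np.float64(0.038), 15],[np.float64(10.9), np.float64(-4.5), np.float64(11.2), 0, 0, np.float64(0.038), 15],[np.float64(10.8), np.float64(-4.9), np.float64(11.2), 0, 0, np.float64(0.038), 15],
```

Request:
jog_arm:
  series:
    - [[11.5,-2.8,14,0,0,0.038,15],[11.4,-3.2,15,0,0,0.038,15],[11.3,-3.6,15,0,0,0.038,15],[11,-4,15,0,0,0.038,15],[11,-4.5,15,0,0,0.038,15],[10.8,-5,15,0,0,0.038,15],[0,0,15,0,0,0,15],[0,0,10,0,0,0,15],[0,0,0,0,0,0,15],[0,0,0,0,0,0,15]]

```text
time_s: 9.35
eef_pos: [0.562, -0.1655, 0.1035]
eef_rot: [0.0, 0.631, 0.776, 0.0]
wrist_force: [-0.7, -0.2, -1.7]
opening: 0.261
grasp_force: 59.1
```

Run:
```python
from an import *
plan((.562,-.1645,.062),1.775,5,15); print(tool()[0]['wrist_force'],tool()[1][:,2])
```

```text
from [ 0.562  -0.1655  0.1035] yaw 1.777 dyaw -0.002
[np.float64(0.2), np.float64(0.0), np.float64(8.3), 0, 0, np.float64(0.0), 15],[np.float64(0.2), np.float64(0.0), np.float64(8.3), 0, 0, np.float64(0.0), 15],[np.float64(0.2), np.float64(0.0), np.float64(8.3), 0, 0, np.float64(0.0), 15],[np.float64(0.2), np.float64(0.0), np.float64(8.3), 0, 0, np.float64(0.0), 15],[np.float64(0.2), np.float64(0.0), np.float64(8.3), 0, 0, np.float64(0.0), 15],
[-0.68813299 -0.196519   -1.74715311] [ 4.27051965e-04 -3.11904469e-04 -9.99999860e-01]
```

Request:
jog_arm:
  series:
    - [[0.3,0,10,0,0,0,15],[0.3,0,10,0,0,0,15],[0.3,0,10,0,0,0,15],[0,0,7,0,0,0,15],[0,0,4,0,0,0,15],[0,0,0,0,0,0,15],[0,0,0,0,0,0,15],[0,0,0,0,0,0,15],[0,0,0,0,0,0,15],[0,0,0,0,0,0,15]]

```text
time_s: 10.35
eef_pos: [0.5615, -0.1641, 0.0627]
eef_rot: [0.0, 0.631, 0.776, 0.0]
wrist_force: [0.3, 0.8, -3.0]
opening: 0.259
grasp_force: 59.1
```

Run:
```python
from an import *
plan((.562,-.1645,.055),1.775,1,15); print(tool()[0]['wrist_force'])
```

```text
from [ 0.5615 -0.1641  0.0627] yaw 1.777 dyaw -0.002
[np.float64(-0.5), np.float64(0.4), np.float64(7.7), 0, 0, np.float64(0.002), 15],
[ 0.333069    0.82419932 -3.00713329]
```

Request:
jog_arm:
  series:
    - [[-0.2,0.2,1,0,0,0,15],[-0.2,0.2,1,0,0,0,15],[0,0,1,0,0,0,15],[0,0,1,0,0,0,15],[0,0,1,0,0,0,15],[0,0,1,0,0,0,15],[0,0,1,0,0,0,15],[0,0,0,0,0,0,15],[0,0,0,0,0,0,15],[0,0,0,0,0,0,15]]

```text
time_s: 11.35
eef_pos: [0.5618, -0.1643, 0.0553]
eef_rot: [0.0, 0.631, 0.776, -0.0]
wrist_force: [0.2, 0.3, -2.0]
opening: 0.263
grasp_force: 59.1
```

Request:
jog_arm:
  series:
    - [[0,0,0.5,0,0,0,15],[0,0,0.5,0,0,0,15],[0,0,0.5,0,0,0,15],[0,0,0.5,0,0,0,15],[0,0,0.5,0,0,0,15],[0,0,0.5,0,0,0,15],[0,0,0,0,0,0,15],[0,0,0,0,0,0,15],[0,0,0,0,0,0,15],[0,0,0,0,0,0,15]]

```text
time_s: 12.35
eef_pos: [0.5618, -0.1643, 0.0523]
eef_rot: [0.0, 0.631, 0.776, 0.0]
wrist_force: [-0.4, 0.5, -2.4]
opening: 0.258
grasp_force: 59.1
```

Clean entry with no lateral force. The predicted key-rest height is TCP 0.0513, so I'll go past it in small steps.

Request:
jog_arm:
  series:
    - [[0,0,0.3,0,0,0,15],[0,0,0.3,0,0,0,15],[0,0,0.3,0,0,0,15],[0,0,0.3,0,0,0,15],[0,0,0.2,0,0,0,15],[0,0,0,0,0,0,15],[0,0,0,0,0,0,15],[0,0,0,0,0,0,15],[0,0,0,0,0,0,15],[0,0,0,0,0,0,15]]

```text
time_s: 13.35
eef_pos: [0.5618, -0.1643, 0.0509]
eef_rot: [-0.0, 0.631, 0.776, 0.0]
wrist_force: [1.2, 1.0, -2.1]
opening: 0.266
grasp_force: 59.1
```

Request:
jog_arm:
  series:
    - [[0,0,0.3,0,0,0,15],[0,0,0.3,0,0,0,15],[0,0,0.3,0,0,0,15],[0,0,0.3,0,0,0,15],[0,0,0.3,0,0,0,15],[0,0,0,0,0,0,15],[0,0,0,0,0,0,15],[0,0,0,0,0,0,15],[0,0,0,0,0,0,15],[0,0,0,0,0,0,15]]

```text
time_s: 14.35
eef_pos: [0.5618, -0.1643, 0.0494]
eef_rot: [0.0, 0.631, 0.776, 0.0]
wrist_force: [-0.4, 0.8, -2.0]
opening: 0.257
grasp_force: 59.1
```

The holder is 2 mm below the key-rest height with no added force, so the notch is over the key. I'll keep lowering towards home (TCP about 0.0413).

Request:
jog_arm:
  series:
    - [[0,0,1,0,0,0,15],[0,0,1,0,0,0,15],[0,0,1,0,0,0,15],[0,0,1,0,0,0,15],[0,0,1,0,0,0,15],[0,0,1,0,0,0,15],[0,0,0.8,0,0,0,15],[0,0,0,0,0,0,15],[0,0,0,0,0,0,15],[0,0,0,0,0,0,15]]

```text
time_s: 15.35
eef_pos: [0.5618, -0.1643, 0.0426]
eef_rot: [0.0, 0.631, 0.776, -0.0]
wrist_force: [0.4, 0.4, -2.0]
opening: 0.258
grasp_force: 59.1
```

Request:
jog_arm:
  series:
    - [[0,0,0.2,0,0,0,15],[0,0,0.2,0,0,0,15],[0,0,0.2,0,0,0,15],[0,0,0.2,0,0,0,15],[0,0,0,0,0,0,15],[0,0,0,0,0,0,15],[0,0,0,0,0,0,15],[0,0,0,0,0,0,15],[0,0,0,0,0,0,15],[0,0,0,0,0,0,15]]

```text
time_s: 16.35
eef_pos: [0.5618, -0.1643, 0.0418]
eef_rot: [0.0, 0.631, 0.776, 0.0]
wrist_force: [-0.8, 0.3, -1.7]
opening: 0.257
grasp_force: 59.1
```

Now about 0.5 mm above flush: I'll open, let it drop, then rise straight up.

Request:
jog_arm:
  series:
    - [[0,0,0,0,0,0,26],[0,0,0,0,0,0,30],[0,0,0,0,0,0,36],[0,0,0,0,0,0,42],[0,0,0,0,0,0,46],[0,0,0,0,0,0,46],[0,0,0,0,0,0,46],[0,0,0,0,0,0,46],[0,0,-5,0,0,0,46],[0,0,-10,0,0,0,46]]

```text
time_s: 17.35
eef_pos: [0.5612, -0.164, 0.0566]
eef_rot: [-0.001, 0.631, 0.776, -0.0]
wrist_force: [-0.1, -0.2, 0.1]
opening: 0.54
grasp_force: 0.0
```

Request:
jog_arm:
  series:
    - [[0,0,-20,0,0,0,46],[0,0,-25,0,0,0,46],[0,0,-25,0,0,0,46],[0,0,-25,0,0,0,46],[0,0,-25,0,0,0,46],[0,0,-15,0,0,0,46],[0,0,0,0,0,0,46],[0,0,0,0,0,0,46],[0,0,0,0,0,0,46],[0,0,0,0,0,0,46]]

```text
time_s: 18.35
eef_pos: [0.561, -0.1639, 0.1902]
eef_rot: [-0.001, 0.631, 0.776, -0.0]
wrist_force: [0.5, 0.5, 0.3]
opening: 0.538
grasp_force: 0.0
```

Run:
```python
from an import *
k=snap('wrist','w5'); P=cloud(k); print(tool()[0]['eef_pos'])
C=np.array([.5616,-.165]); r=np.hypot(P[...,0]-C[0],P[...,1]-C[1])
f=P[(r>.015)&(r<.028)&(P[...,2]>.025)&(P[...,2]<.06)]; print('flange z',np.percentile(f[:,2],[5,50,95]),len(f))
A=np.c_[f[:,:2]-C,np.ones(len(f))]; g=f[abs(f[:,2]-np.median(f[:,2]))<.003]; print('tilt',np.linalg.lstsq(np.c_[g[:,:2]-C,np.ones(len(g))],g[:,2],rcond=None)[0])
n=P[(r<.025)&(P[...,2]>.06)]; print('knob',n.mean(0),cv2.minEnclosingCircle((n[:,:2]*1000).astype(np.float32)))
C2=np.array([.5616+.0246*np.cos(.186)+.054*np.sin(.186),-.165+.025*np.sin(.186)-.054*np.cos(.186)]);print('post exp',C2)
p=P[(np.hypot(P[...,0]-C2[0],P[...,1]-C2[1])<.015)&(P[...,2]>.068)]; print('post',len(p),p.mean(0) if len(p) else 0)
p=P[(np.hypot(P[...,0]-C2[0],P[...,1]-C2[1])<.1)&(abs(P[...,2]-.0405)<.0015)];print(len(p))
cv2.imwrite('pics/w5b.png',cv2.resize(k['frame'],(800,600),interpolation=cv2.INTER_CUBIC))
```

```text
[ 0.56109977 -0.16399501  0.19037575]
flange z [0.03288477 0.03411098 0.03517134] 1700
tilt [ 0.00072605 -0.00128341  0.03407254]
knob [ 0.56022193 -0.15489229  0.24537777] ((561.6004028320312, -165.00064086914062), 24.998998641967773)
post exp [ 0.59576188 -0.21344536]
post 119 [ 0.59591104 -0.21845881  0.07373923]
529
```

View pics/w5b.png

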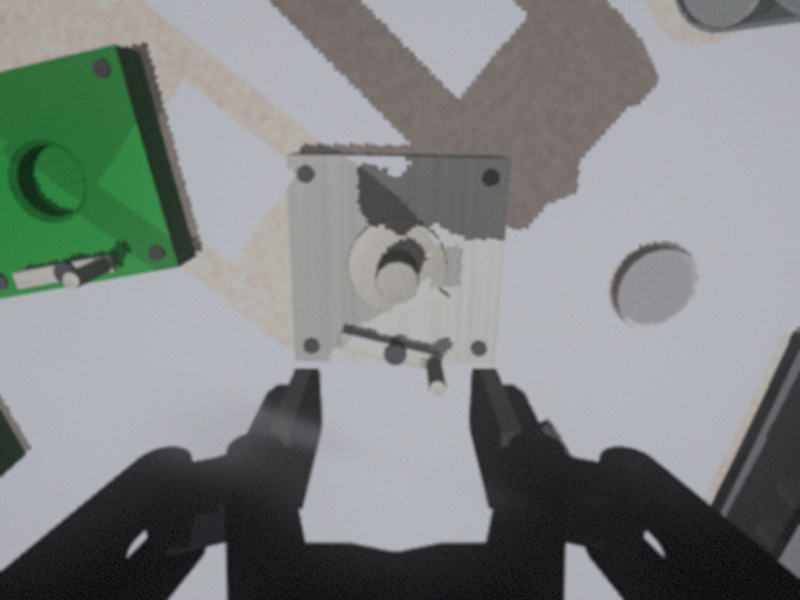

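The flange is level at z = 34 mm, so the holder is flush. The post top is at about (.596,-.2185). Next I'll shut the fingers and use them to push the post round the pivot.

```bash
python3 - <<'E' | sed 's/np.float64(\([-0-9.]*\))/\1/g'
from an import *
P=cloud(load('w5')); pv=np.array([.5716,-.2181])
r=np.hypot(P[...,0]-pv[0],P[...,1]-pv[1]); print('pivot head z',np.percentile(P[r<.008][:,2],[5,50,98]))
plan((.5962,-.1905,.10),1.555,5,0)
d=.07
for k in (d,):
  th=0; b=np.array([16.,25.]) # tool (x,y) from pivot, y=u
  # new TCP after clockwise turn, in old tool axes: x->toward... turn +k about tool z
  Rz=np.array([[np.cos(k),-np.sin(k)],[np.sin(k),np.cos(k)]]); print('row',Rz@b-b)
E
```

```text
pivot head z [0.02963427 0.04280676 0.04474675]
from [ 0.5611 -0.164   0.1904] yaw 1.777 dyaw -0.222
[-6.6, 5.8, 18.1, 0, 0, 0.044, 0],[-6.4, 6.1, 18.1, 0, 0, 0.044, 0],[-6.1, 6.4, 18.1, 0, 0, 0.044, 0],[-5.8, 6.6, 18.1, 0, 0, 0.044, 0],[-5.5, 6.9, 18.1, 0, 0, 0.044, 0],
row [-1.78775518  1.05786056]
```

Request:
jog_arm:
  series:
    - [[-6.6,5.8,8,0,0,0.044,0],[-6.4,6.1,12,0,0,0.044,0],[-6.1,6.4,15,0,0,0.044,0],[-5.8,6.6,15,0,0,0.044,0],[-5.5,6.9,15,0,0,0.044,0],[0,0,15,0,0,0,0],[0,0,10,0,0,0,0],[0,0,0,0,0,0,0],[0,0,0,0,0,0,0],[0,0,0,0,0,0,0]]

```text
time_s: 19.4
eef_pos: [0.5975, -0.1909, 0.1028]
eef_rot: [0.001, 0.712, 0.702, 0.0]
wrist_force: [0.9, 0.2, 0.1]
opening: 0.001
grasp_force: 0.0
```

```bash
python3 - <<'E' | sed 's/np.float64(\([-0-9.]*\))/\1/g'
from an import *
print(tool()[0]['opening']); plan((.5962,-.1905,.053),1.555,1,0)
E
```

```text
0.0008688088851910651
from [ 0.5975 -0.1909  0.1028] yaw 1.557 dyaw -0.002
[0.4, -1.3, 49.8, 0, 0, 0.002, 0],
```

Request:
jog_arm:
  series:
    - [[0.4,-0.7,12,0,0,0,0],[0,-0.6,15,0,0,0,0],[0,0,15,0,0,0,0],[0,0,8,0,0,0,0],[0,0,0,0,0,0,0],[0,0,0,0,0,0,0],[-4,0,0,0,0,0,0],[-4,0,0,0,0,0,0],[-4,0,0,0,0,0,0],[0,0,0,0,0,0,0]]

```text
time_s: 20.4
eef_pos: [0.5959, -0.2033, 0.0523]
eef_rot: [0.001, 0.712, 0.702, 0.0]
wrist_force: [-0.7, -0.0, -0.3]
opening: -0.002
grasp_force: 0.0
```

Request:
jog_arm:
  series:
    - [[-1.8,1.06,0,0,0,0.07,0],[-1.8,1.06,0,0,0,0.07,0],[-1.8,1.06,0,0,0,0.07,0],[-1.8,1.06,0,0,0,0.07,0],[-1.8,1.06,0,0,0,0.07,0],[-1.8,1.06,0,0,0,0.07,0],[-1.8,1.06,0,0,0,0.07,0],[-1.8,1.06,0,0,0,0.07,0],[-1.8,1.06,0,0,0,0.07,0],[-1.8,1.06,0,0,0,0.07,0]]

```text
time_s: 21.4
eef_pos: [0.5997, -0.2219, 0.0519]
eef_rot: [-0.0, 0.91, 0.414, 0.0]
wrist_force: [0.2, 1.7, -0.2]
opening: -0.0
grasp_force: 1.0
```

```bash
python3 - <<'E' | sed 's/np.float64(\([-0-9.]*\))/\1/g'
from an import *
t=-.016-.7; u=np.array([np.cos(t),np.sin(t)]); T=np.array([u[1],-u[0]])
x=np.array([.5716,-.2181])+.025*u-.016*T; print('ideal',x)
plan((*x,.0525),1.555-.7,1,0)
E
```

```text
ideal [ 0.60096289 -0.22243831]
from [ 0.5997 -0.2219  0.0519] yaw 0.854 dyaw 0.001
[0.5, 1.3, -0.6, 0, 0, -0.001, 0],
```

On track with light contact, so I'll continue the arc.

Request:
jog_arm:
  series:
    - [[-1.8,1.3,0,0,0,0.07,0],[-1.8,1.3,0,0,0,0.07,0],[-1.8,1.2,0,0,0,0.07,0],[-1.8,1.06,0,0,0,0.07,0],[-1.8,1.06,0,0,0,0.07,0],[-1.8,1.06,0,0,0,0.07,0],[-1.8,1.06,0,0,0,0.07,0],[-1.8,1.06,0,0,0,0.07,0],[0,0,0,0,0,0,0],[0,0,0,0,0,0,0]]

```text
time_s: 22.4
eef_pos: [0.5934, -0.2379, 0.0519]
eef_rot: [0.0, 0.989, 0.149, 0.0]
wrist_force: [1.3, -0.2, -0.1]
opening: 0.0
grasp_force: 0.4
```

```bash
python3 - <<'E' | sed 's/np.float64(\([-0-9.]*\))/\1/g'
from an import *
k=snap('top','t6'); P=cloud(k); pv=np.array([.5716,-.2181])
r=np.hypot(P[...,0]-pv[0],P[...,1]-pv[1])
t=-.016-1.26; u=np.array([np.cos(t),np.sin(t)]); T=np.array([u[1],-u[0]])
x=pv+.025*u-.016*T; print('ideal',x); plan((*x,.0525),1.555-1.26,1,0)
E
```

```text
ideal [ 0.59417341 -0.23737281]
from [ 0.5934 -0.2379  0.0519] yaw 0.298 dyaw -0.003
[0.9, -0.2, -0.6, 0, 0, 0.003, 0],
```

Request:
jog_arm:
  series:
    - [[-1,0,0,0,0,0.03,0],[0,0,0,0,0,0,0],[4,0,0,0,0,0,0],[6,0,0,0,0,0,0],[4,0,-15,0,0,0,0],[0,0,-25,0,0,0,0],[0,0,-30,0,0,0,0],[0,0,-30,0,0,0,0],[0,0,-30,0,0,0,0],[0,0,0,0,0,0,0]]

```text
time_s: 23.45
eef_pos: [0.609, -0.236, 0.189]
eef_rot: [0.003, 0.991, 0.133, 0.004]
wrist_force: [1.1, -0.9, 1.1]
opening: -0.001
grasp_force: 0.0
```

Request:
jog_arm:
  series:
    - [[-25,0,-5,0,0,0,0],[-25,0,-5,0,0,0,0],[-25,0,0,0,0,0,0],[-20,0,0,0,0,0,0],[0,0,0,0,0,0,0],[0,0,0,0,0,0,0],[0,0,0,0,0,0,0],[0,0,0,0,0,0,0],[0,0,0,0,0,0,0],[0,0,0,0,0,0,0]]

```text
time_s: 24.45
eef_pos: [0.5145, -0.2593, 0.1916]
eef_rot: [-0.0, 0.991, 0.133, -0.0]
wrist_force: [-0.1, -0.5, -0.0]
opening: -0.0
grasp_force: 0.0
```

Run:
```python
from an import *
k=snap('wrist','w7'); P=cloud(k); o=tool()[0]; print(o['eef_pos'],o['wrist_force'])
pv=np.array([.5716,-.2181]); r=np.hypot(P[...,0]-pv[0],P[...,1]-pv[1])
p=P[(r<.04)&(P[...,2]>.068)&(P[...,2]<.08)]; c=p.mean(0); e=c[:2]-pv
print('post',len(p),c,np.hypot(*e),'joint',.186-np.arctan2(e[1],e[0]))
C=np.array([.5616,-.165]); r=np.hypot(P[...,0]-C[0],P[...,1]-C[1]); f=P[(r>.015)&(r<.028)&(P[...,2]>.025)&(P[...,2]<.036)]; print('flange',np.median(f[:,2]),len(f))
cv2.imwrite('pics/w7b.png',cv2.resize(k['frame'],(800,600),interpolation=cv2.INTER_CUBIC))
```

```text
[ 0.51443061 -0.25936683  0.1916152 ] [ 0.12467117 -0.7692474   0.22878523]
post 131 [ 0.57748851 -0.24215696  0.07430221] 0.02476714973899109 joint 1.5167427678153038
flange 0.033845969166141854 1850
```

View pics/w7b.png

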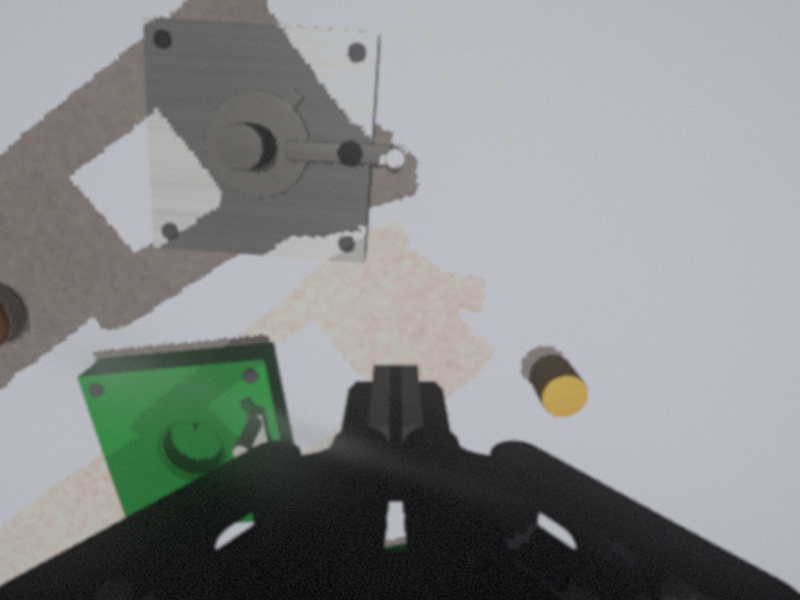

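The clip arm at (320,150) lies over the flange and points at the knob at (245,148). The joint measures about 1.52 rad, the flange is still flush, and the arm is clear of everything.

```bash
python3 -c "
from bench import ctrl
print(ctrl.hand_in())"
```

```text
the job is handed in; nothing more can be done
None
```

The holder is seated flush in the pocket and released, the clip is swung over its flange (about 1.52 rad), and the job was handed in with the robot clear; no verdict came back.

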